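# Sort tested battery packs by sticker colour into the pass and reject nests

## Robot

A 6-joint arm with a two-finger parallel gripper is mounted at the origin on a cart in front of the work surface, level with it; the furniture and walls round the work are solid. World frame = base frame: x ahead of the robot, y to its left, z up, the work surface at z = 0. Lengths are in mm, angles in rad, forces in N, time in s.
With the tool pointing down it reaches from about 300 to 775 mm from the base axis. Payload 14.6 kg.
Tool frame: the origin (TCP) lies on the centre line of the jaws, within the pads' length; the fingertips stand 19 mm ahead of it and the grasp point (between the pads) is the TCP (bot.tip_reach is the distance from the TCP to the fingertips, in mm); y points along the fingers, x is the direction in which the jaws open and shut, and the axes are right-handed (so a half turn about y gives the same grasp; the last joint's range is limited). The gripper opens to 85 mm and grips with 20 to 120 N. Pads are 22 mm wide; open, the fingers measure 114 mm over their backs; the gripper's body (76 mm by 85 mm) begins 54 mm behind the grasp point. The pads swing forward as they close: fully open they stand 13 mm farther back than shut.
Start: joints at [-1.314, 0.3, 1.521, -0, 1.321, -0.067], TCP at [174.987, -521.411, 250.281] pointing down, gripper open.
Joint ranges: [-3.03, 3.03], [-0.79, 2.21], [0.23, 2.52], [-1.04, 4.18], [0, 3.07], [-2.55, 2.55]. Speed limits (rad/s): [2.22, 2.22, 2.57, 3.14, 3.14, 3.14].

## Interface

Orientations are given as a unit quaternion [w, x, y, z].
In Python, from rig import bot gives the robot as it stands. Calls block until the motion is done:
- bot.move_to(position, orientation): joint-space move of the TCP to a pose.
- bot.servo_line(position, attitude=None, speed=150, until_force=None): straight line of the TCP; attitude=None keeps the orientation; speed is the mean speed in mm/s. With until_force (N) it stops when the force on the tool has changed by that much, and returns True; else False.
- bot.move_joints(angles): joint-space move.
- bot.move_gripper(opening, grip_force=None): finger opening in mm; grip_force is the grip in N (None keeps the last); returns when the fingers have stopped.
- bot.dwell(seconds).
- bot.ik(position, orientation): joint angles nearest the present ones, or None.
- bot.read_state(): the state.
- bot.read_camera(name): name is "scene" or "top" or "wrist"; returns a dict with "image" (384x512x3 uint8, blue, green, red), "depth" (384x512 float32, mm along the optical axis (not along the pixel's ray), 0 where there is no reading), "fovy" (degrees; the focal length in pixels is half the picture's height over the tangent of half this angle, whatever the lens; pixels are square), "cx", "cy" (the principal point, pixels), "k1" (the pictures are not rectified: a ray, as slopes to the right and down, at radius r is drawn at 1 + k1 r^2 times it, then the intrinsics apply), "eye" and "attitude" of the camera in the world; the wrist camera has in their place "mount" (4x4, takes a point from camera to tool coordinates, whose origin is the TCP and whose axes are the tool frame's). Camera axes: x right, y down, z forward; pixel columns grow to the right and rows downward; lengths in mm; the calibration is good to about 2 mm. A picture is of the moment at which its call begins: read the wrist's pose just before it.
A pose or a line that the arm cannot do raises bot.MotionError and nothing moves.
- bot.finish_job(): hands the job in, once; it reports no verdict.
The state is a dict: "clock": time; "joint_positions": joint angles; "qvel": joint speeds; "effort": joint torques, N m; "ee_pos": TCP position; "tool_rot": TCP orientation; "ft_force": force on the tool from outside, world axes, zero at the start; "moment": the same for the moment, N m; "grip_width": finger opening in mm.
Only numpy, scipy, OpenCV 4.12 (cv2) and the standard library are available. Lean on these libraries where they do the work, as an engineer would, in place of code of your own. Each camera call takes 0.05 s, during which the arm holds its last target.

## Task

Two laptop battery packs have been tested and lie on the sloping cradles. Seat the pack with the green sticker in the green pass nest and the pack with the red sticker in the red reject nest, each lying flat between the lugs with its sticker up. Put the packs down without dropping them, and leave the other things on the table where they are.

Things in the scene. Friction and masses are not known exactly. Their poses are not given: they have to be found in the camera images.
- green_pack: black battery pack, a plain block 46 (x) x 130 (y) x 19 (z) mm, 0.11 to 0.22 kg; a green sticker, 30 x 34 mm, near one end of its top face (43 mm along +y). Origin at the centre of its underside, +z out of the top face. Starts lying on one of the cradles, sloping 35 degrees. Grip it across the 46 mm at mid-length, tool square to its top face.
- red_pack: black battery pack, a plain block 46 (x) x 130 (y) x 19 (z) mm, 0.11 to 0.22 kg; a red sticker, 30 x 34 mm, near one end of its top face (43 mm along +y). Origin at the centre of its underside, +z out of the top face. Starts lying on one of the cradles, sloping 35 degrees. Grip it across the 46 mm at mid-length, tool square to its top face.
- cradle_a: grey fixed stand, 96 (x) x 124 (y) x 80 mm high; origin under its centre. Two bars rise at 35 degrees toward its +x; the pack lies across them, length along y, centre of its underside 55 mm above the origin, low edge against two black stops 10 mm high. Bars and stops, 14 mm wide, are 48 mm either side of the middle; between them fingers can reach 15 mm below the pack.
- cradle_b: a second stand, the same in every way as cradle_a; origin under its centre. Either cradle may be on the left
- pass_nest: pass nest, fixed: grey base 86 (x) x 160 (y) x 5 mm with green parts; origin under its centre. Two bars carry a pack 13 mm above the table; six lugs (11 mm above the bars) bound an opening 52 x 136 mm, 3 mm of play each side of a pack. Between the side lugs, 86 mm apart, the long sides are open for fingers, with 8 mm free depth under the pack. Either way round is right.
- reject_nest: reject nest, fixed: grey base 86 (x) x 160 (y) x 5 mm with red parts; origin under its centre. Two bars carry a pack 13 mm above the table; six lugs (11 mm above the bars) bound an opening 52 x 136 mm, 3 mm of play each side of a pack. Between the side lugs, 86 mm apart, the long sides are open for fingers, with 8 mm free depth under the pack. Either way round is right.
- pass_nest_seat (a point): point at the centre of the pass nest's seat (its bars' top), 13 mm above the table, z up, y along the nest's length; a seated pack's origin lies here
- reject_nest_seat (a point): point at the centre of the reject nest's seat (its bars' top), 13 mm above the table, z up, y along the nest's length; a seated pack's origin lies here
- tape: orange-brown roll of tape lying flat, 77 mm across, 20 mm high; loose bystander; origin under its centre
- bottle: white bottle with a yellow label and red nozzle, 54 mm across, 134 mm tall; loose bystander behind the cradles; origin under its centre
- dish: round metal dish of small screws, 77 mm across, 15 mm high; loose bystander behind the cradles; origin under its centre
- small_brush: brush with a wooden handle, lying, 14 x 141 x 11 mm; loose bystander behind the cradles; origin under its centre
- pen: black and white marker pen, lying, 16 x 124 x 15 mm; loose bystander at the near edge; origin under its centre

How it is judged:
By the outcome, as a careful person would: the job done as asked, in the order asked, and still so for the second after the job is handed in, with the robot touching nothing.
It also fails if it takes over 64 s, if anything falls off the work surface, if the arm or the gripper's body presses on something with over 40 N, if the wrist force passes 120 N, or if a joint passes its speed limit or range.

## Working session

There is one attempt and no reset: what is moved stays moved. The work goes in short steps, each a Python script; the robot and the scene stay as the last script left them, time stands still between calls to the robot, and variables do not carry over. Pictures are saved under pics/ and viewed, and the job is handed in when it is done.

```bash
mkdir -p pics; ls; python3 - <<'E'
from rig import bot
import cv2,numpy as np,pickle
d={}
for n in ["scene","top"]:
    c=bot.read_camera(n); d[n]=c
    cv2.imwrite(f"pics/{n}0.png",c["image"])
    print(n,{k:v for k,v in c.items() if k not in("image","depth")})
pickle.dump(d,open("cam0.pkl","wb"))
print(bot.read_state(),bot.tip_reach)
E
```

```text
pics
scene {'fovy': 45.827024760178276, 'cx': 254.33720756526213, 'cy': 195.3745444022779, 'k1': -0.15542071898600449, 'eye': array([  38.95301792, 1105.74754611,  633.82516366]), 'attitude': array([ 0.12788655, -0.24128647,  0.84285091, -0.46371136])}
top {'fovy': 57.24840364689467, 'cx': 260.1573908428765, 'cy': 188.74637694299724, 'k1': -0.051298656604845075, 'eye': array([374.64324099, 301.89728832, 901.67353789]), 'attitude': array([ 0.07240186, -0.69636118,  0.71024755, -0.07339958])}
{'clock': 0.1, 'joint_positions': array([-1.31362472e+00,  3.00422315e-01,  1.52150425e+00, -5.34043135e-06,
        1.32067698e+00, -6.66195786e-02]), 'qvel': array([ 1.04059494e-03, -4.83413238e-04, -9.12458994e-04,  9.75683718e-04,
        3.64878092e-05,  3.26884322e-05]), 'effort': array([ 1.46080223e-03, -5.44376314e+01, -3.62368333e+01, -7.27542511e-05,
        3.03292552e-03, -1.64932976e-05]), 'ee_pos': array([ 174.93000423, -521.25133055,  249.78056373]), 'tool_rot': array([ 0.57428273, -0.57383048,  0.41314345, -0.41258989]), 'ft_force': array([ 0.20545721, -0.18544692,  0.38272238]), 'moment': array([-0.01565809,  0.02012811,  0.02040622]), 'grip_width': 85.40603555763859} 19.0
```

View pics/scene0.png

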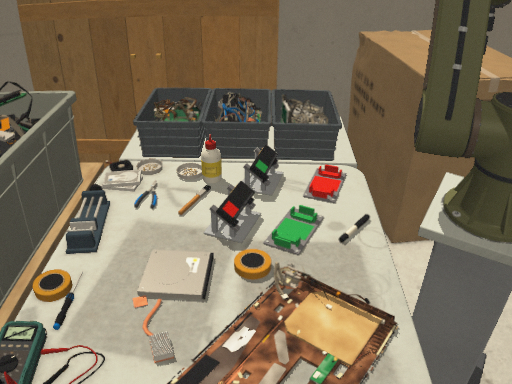

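View pics/top0.png

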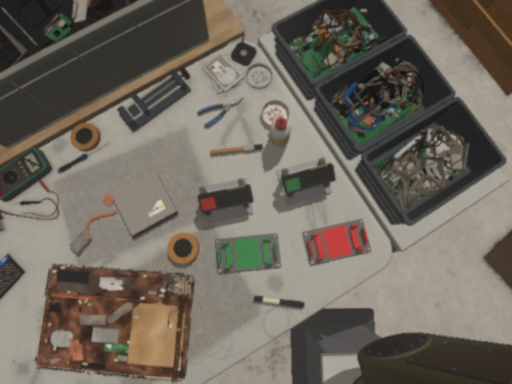

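The scene picture shows the red-sticker pack on the near-camera cradle (~235,205) and the green-sticker pack on the other (~262,165). In the top view they're at (225,198) and (305,180), with the pass nest at (248,253) and the reject nest at (336,242). Next I'll enlarge these.

```bash
cat > h.py <<'E'
import numpy as np,cv2
from scipy.spatial.transform import Rotation as R
def q2m(q): return R.from_quat(q,scalar_first=True).as_matrix()
def m2q(m): return R.from_matrix(m).as_quat(scalar_first=True)
def rays(c,uv):
    f=192/np.tan(np.radians(c["fovy"])/2)
    p=(np.atleast_2d(uv).astype(float)-[c["cx"],c["cy"]])/f
    s=p.copy()
    for _ in range(20): s=p/(1+c["k1"]*(s**2).sum(1,keepdims=True))
    return np.c_[s,np.ones(len(s))]
def pose(c,st=None):
    if "eye" in c: return q2m(c["attitude"]),np.array(c["eye"])
    T=np.eye(4);T[:3,:3]=q2m(st["tool_rot"]);T[:3,3]=st["ee_pos"];T=T@c["mount"]
    return T[:3,:3],T[:3,3]
def at_z(c,uv,z,st=None):
    A,e=pose(c,st); d=rays(c,uv)@A.T
    return e+d*((z-e[2])/d[:,2])[:,None]
def at_depth(c,uv,st=None):
    A,e=pose(c,st); uv=np.atleast_2d(uv)
    dep=np.array([c["depth"][int(round(v)),int(round(u))] for u,v in uv])
    return e+(rays(c,uv)*dep[:,None])@A.T
def cloud(c,st=None):
    A,e=pose(c,st); h,w=c["depth"].shape
    uv=np.stack(np.meshgrid(np.arange(w),np.arange(h)),-1).reshape(-1,2)
    P=e+(rays(c,uv)*c["depth"].reshape(-1,1))@A.T
    return P.reshape(h,w,3)
def project(c,P,st=None):
    A,e=pose(c,st); q=(np.atleast_2d(P)-e)@A; s=q[:,:2]/q[:,2:]
    f=192/np.tan(np.radians(c["fovy"])/2)
    return s*(1+c["k1"]*(s**2).sum(1,keepdims=True))*f+[c["cx"],c["cy"]]
E
python3 - <<'E'
import pickle,cv2,numpy as np
from h import *
c=pickle.load(open("cam0.pkl","rb"))["top"]
im=c["image"][140:320,150:400]
cv2.imwrite("pics/topcrop.png",cv2.resize(im,None,fx=3.2,fy=3.2,interpolation=cv2.INTER_CUBIC))
P=cloud(c)
for n,(u,v) in dict(redst=(208,203),redpk=(235,196),grst=(291,184),grpk=(320,176),pass_=(248,253),rej=(336,242),table=(280,220),tape=(183,236),bottle=(281,122)).items(): print(n,P[v,u].round(1))
E
```

```text
redst [516.6 424.9  68.9]
redpk [531.8 359.7  72.4]
grst [559.1 224.1  70.2]
grpk [577.8 152.5  69.9]
pass_ [398.2 332.5   5.3]
rej [420.8 110.1   8. ]
table [4.804e+02 2.493e+02 2.000e-01]
tape [442.5 493.8  20.7]
bottle [697.5 246.9 123.6]
```

View pics/topcrop.png

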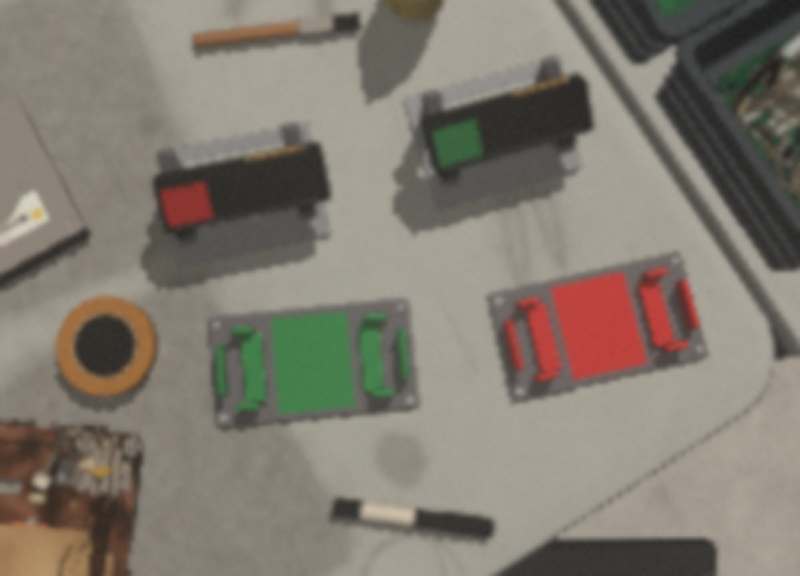

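```bash
python3 - <<'E'
import pickle,cv2,numpy as np
from h import *
d=pickle.load(open("cam0.pkl","rb"))
c=d["top"]
P=cloud(c)
for nm,(u0,u1,v0,v1) in dict(red=(195,258,180,218),green=(275,342,155,200)).items():
    p=P[v0:v1,u0:u1].reshape(-1,3); p=p[(p[:,2]>35)]
    # ransac plane
    rng=np.random.default_rng(0);best=0
    for _ in range(500):
        a=p[rng.choice(len(p),3,False)];n=np.cross(a[1]-a[0],a[2]-a[0]);L=np.linalg.norm(n)
        if L<100: continue
        n/=L;m=abs((p-a[0])@n)<2
        if m.sum()>best: best=m.sum();M=m
    q=p[M];ctr=q.mean(0);n=np.linalg.svd(q-ctr)[2][2];n*=np.sign(n[2])
    print(nm,len(p),best,"n",n.round(3),"tilt",np.degrees(np.arccos(n[2])).round(1),"az of downslope",np.degrees(np.arctan2(n[1],n[0])).round(1))
    down=np.array([n[0],n[1],0]);down/=np.linalg.norm(down)
    ex=np.cross(np.cross(n,-down),n);ex/=np.linalg.norm(ex);ey=np.cross(n,ex)
    X=(q-ctr)@ex;Y=(q-ctr)@ey
    print("X",np.percentile(X,[0,1,50,99,100]).round(1),"Y",np.percentile(Y,[0,1,50,99,100]).round(1))
    xc=(np.percentile(X,1)+np.percentile(X,99))/2;yc=(np.percentile(Y,1)+np.percentile(Y,99))/2
    # use minarearect
    r=cv2.minAreaRect(np.c_[X,Y].astype(np.float32)); print(r)
    top=ctr+ex*r[0][0]+ey*r[0][1]; print("top ctr",top.round(1),"under",(top-19*n).round(1))
# nests: base corners from crop (px /3.2 + offset)
for nm,cr in dict(pas=[(209,318),(408,300),(417,406),(222,427)],rej=[(489,298),(679,254),(706,355),(514,402)]).items():
    uv=np.array(cr)/3.2+[150,140]
    q=at_z(c,uv,5);print(nm,q.round(1).tolist(),"ctr",q.mean(0).round(1),[np.linalg.norm(q[i]-q[i-1]).round(1) for i in range(4)])
    y=(q[0]+q[3]-q[1]-q[2]);print("yaw y axis",np.degrees(np.arctan2(y[1],y[0])))
E
```

```text
red 1143 761 n [-0.552 -0.115  0.826] tilt 34.3 az of downslope -168.3
X [-23.4 -21.6   0.5  20.5  21.8] Y [-62.4 -60.9  -1.8  63.9  65.4]
((-0.8618011474609375, 1.4547348022460938), (127.9662857055664, 43.977169036865234), 89.35142517089844)
top ctr [524.7 381.8  70.3] under [535.2 383.9  54.6]
green 1115 708 n [-0.543 -0.147  0.827] tilt 34.2 az of downslope -164.8
X [-22.7 -21.8  -0.1  21.   22.5] Y [-64.1 -62.6   0.   60.6  62.2]
((-0.29868125915527344, -0.9862632751464844), (44.872108459472656, 126.1808853149414), 0.3119564652442932)
top ctr [570.2 180.   70.4] under [580.5 182.8  54.7]
pas [[433.8, 414.9, 5.0], [444.9, 257.0, 5.0], [362.4, 252.4, 5.0], [349.3, 404.4, 5.0]] ctr [397.6 332.2   5. ] [np.float64(85.1), np.float64(158.3), np.float64(82.7), np.float64(152.6)]
yaw y axis 94.48483263452238
rej [[445.2, 192.7, 5.0], [476.9, 38.3, 5.0], [396.4, 22.8, 5.0], [363.8, 176.6, 5.0]] ctr [420.6 107.6   5. ] [np.float64(82.9), np.float64(157.6), np.float64(82.0), np.float64(157.2)]
yaw y axis 101.80183854242233
```

```bash
python3 - <<'E'
from rig import bot
from h import *
st=bot.read_state();c=bot.read_camera("wrist")
print(c["mount"].round(3),c["fovy"],c["k1"],c["cx"],c["cy"]);print(q2m(st["tool_rot"]).round(2))
def tool(xdir,ydir):
    y=np.array(ydir,float);y/=np.linalg.norm(y);x=np.array(xdir,float);x-=y*(x@y);x/=np.linalg.norm(x)
    return m2q(np.stack([x,y,np.cross(x,y)],1))
def az(a):a=np.radians(a);return np.array([np.cos(a),np.sin(a),0])
for n,pos,a,t in [("green",(570,180,70),15.2,35),("red",(525,382,70),11.7,35),("pass",(398,332,30),4.5,0),("rej",(421,108,30),11.8,0)]:
    t=np.radians(t);e=az(a);nn=-np.sin(t)*e+np.array([0,0,np.cos(t)]);ex=np.cos(t)*e+np.array([0,0,np.sin(t)])
    for s in (1,-1):
        for h in (0,90,200):
            j=bot.ik(list(np.array(pos)+h*nn),list(tool(s*ex,-nn)));print(n,s,h,None if j is None else np.round(j,2))
E
```

```text
[[ 1.00000e+00 -0.00000e+00 -0.00000e+00  5.39000e-01]
 [ 0.00000e+00 -2.95000e-01  9.55000e-01 -1.23956e+02]
 [-1.00000e-03 -9.55000e-01 -2.95000e-01  7.46620e+01]
 [ 0.00000e+00  0.00000e+00  0.00000e+00  1.00000e+00]] 67.30684460358778 -0.0676353075933243 256.5011262932463 195.40538407892925
[[ 0.32 -0.    0.95]
 [-0.95  0.    0.32]
 [-0.   -1.    0.  ]]
green 1 0 [ 0.24  0.45  1.92  0.09  0.16 -0.11]
green 1 90 [ 0.24  0.21  2.03  0.06  0.3  -0.08]
green 1 200 [ 0.23 -0.09  2.09  0.04  0.53 -0.06]
green -1 0 None
green -1 90 None
green -1 200 None
red 1 0 [ 0.66  0.56  1.74 -0.74  0.38  1.09]
red 1 90 [ 0.71  0.35  1.83 -0.63  0.49  0.99]
red 1 200 [ 0.78  0.11  1.89 -0.52  0.68  0.91]
red -1 0 [ 0.66  0.56  1.74 -0.74  0.38 -2.05]
red -1 90 [ 0.71  0.35  1.83 -0.63  0.49 -2.15]
red -1 200 [ 0.78  0.11  1.89 -0.52  0.68 -2.24]
pass 1 0 [ 0.62  0.53  1.78 -0.    0.83  0.55]
pass 1 90 [ 0.62  0.38  1.74 -0.    1.02  0.55]
pass 1 200 [ 0.62  0.25  1.64 -0.    1.26  0.55]
pass -1 0 None
pass -1 90 None
pass -1 200 None
rej 1 0 [ 0.17  0.39  2.01 -0.    0.74 -0.04]
rej 1 90 [ 0.17  0.21  1.97 -0.    0.96 -0.04]
rej 1 200 [ 0.17  0.06  1.85 -0.    1.23 -0.04]
rej -1 0 None
rej -1 90 None
rej -1 200 None
```

```bash
cat >> h.py <<'E'
def tool(xdir,ydir):
    y=np.array(ydir,float);y/=np.linalg.norm(y);x=np.array(xdir,float);x-=y*(x@y);x/=np.linalg.norm(x)
    return m2q(np.stack([x,y,np.cross(x,y)],1))
def az(a):a=np.radians(a);return np.array([np.cos(a),np.sin(a),0])
E
python3 - <<'E'
from rig import bot
from h import *
import pickle
q=tool(az(10),(0,0,-1))
for n,p in [("B",(480,190,230)),("A",(455,390,230))]:
    bot.move_to(list(p),list(q)); bot.dwell(0.3)
    st=bot.read_state();c=bot.read_camera("wrist")
    pickle.dump((st,c),open(f"w{n}.pkl","wb"));cv2.imwrite(f"pics/w{n}.png",cv2.resize(c["image"],None,fx=1.5,fy=1.5,interpolation=cv2.INTER_CUBIC))
    print(st["clock"],st["ee_pos"])
E
```

```text
3.1833 [480.08584327 189.83467542 229.99913349]
4.3583 [455.48149404 389.16932497 230.25391943]
```

View pics/wB.png

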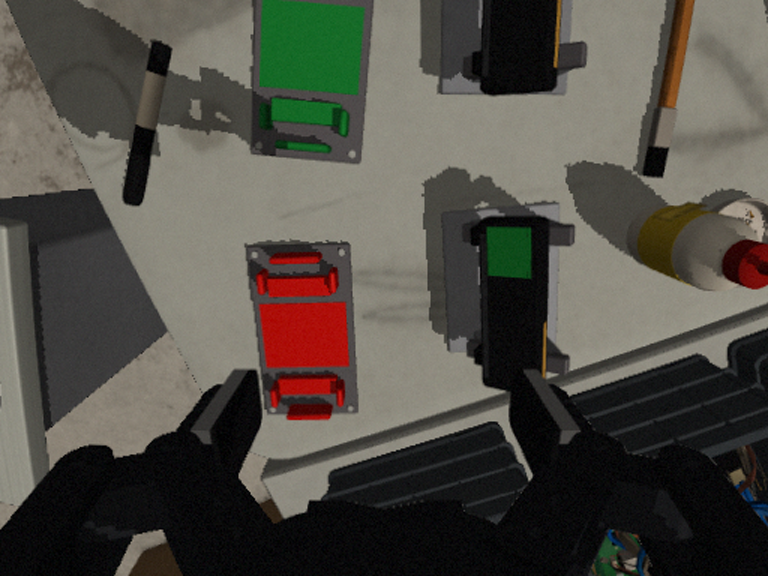

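View pics/wA.png

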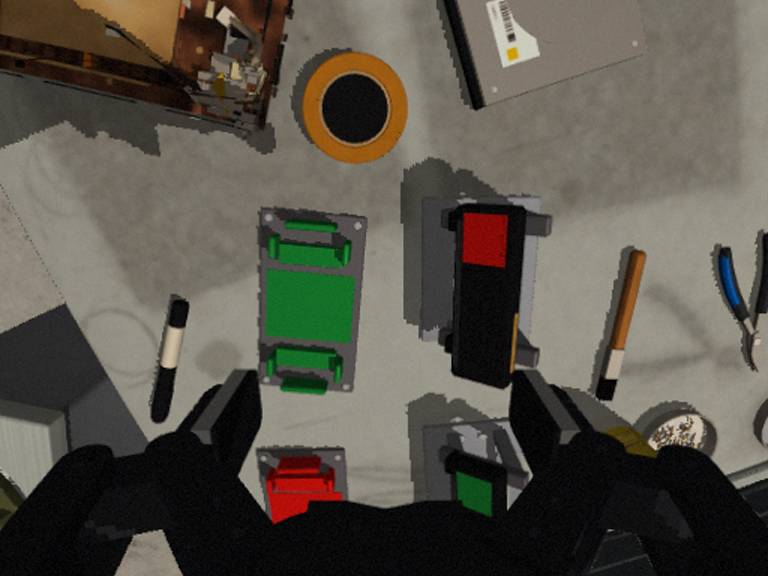

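```bash
cat > fit.py <<'E'
from h import *
def packfit(P,near,rad=95):
    p=P.reshape(-1,3); p=p[(p[:,2]>38)&(p[:,2]<110)&(np.linalg.norm(p[:,:2]-near[:2],axis=1)<rad)]
    rng=np.random.default_rng(0);best=0
    for _ in range(600):
        a=p[rng.choice(len(p),3,False)];n=np.cross(a[1]-a[0],a[2]-a[0]);L=np.linalg.norm(n)
        if L<100: continue
        n/=L
        if abs(n[2])<.7: continue
        m=abs((p-a[0])@n)<1.5
        if m.sum()>best: best=m.sum();M=m
    q=p[M];ctr=q.mean(0);n=np.linalg.svd(q-ctr,full_matrices=False)[2][2];n*=np.sign(n[2])
    ex=-np.array([n[0],n[1],0]);ex/=np.linalg.norm(ex);ex-=n*(ex@n);ex/=np.linalg.norm(ex);ey=np.cross(n,ex)
    XY=np.c_[(q-ctr)@ex,(q-ctr)@ey]
    lo=np.percentile(XY,0.5,axis=0);hi=np.percentile(XY,99.5,axis=0);r=cv2.minAreaRect(XY.astype(np.float32))
    return n,ex,ey,ctr,XY,r
E
python3 - <<'E'
import pickle
from fit import *
for nm,w,near,np_,cr in [("green","B",(573,181),(420,108),[(245,243),(351,242),(357,412),(264,414)]),("red","A",(527,382),(398,332),[(261,207),(368,215),(353,391),(259,383)])]:
    st,c=pickle.load(open(f"w{w}.pkl","rb"));P=cloud(c,st)
    n,ex,ey,ctr,XY,r=packfit(P,np.array(near))
    top=ctr+ex*r[0][0]+ey*r[0][1]
    print(nm,len(XY),"tilt",np.degrees(np.arccos(n[2])).round(2),"az",np.degrees(np.arctan2(ex[1],ex[0])).round(2),np.round(r[0],1),np.round(r[1],1),round(r[2],2),"top",top.round(1),"under",(top-19*n).round(1))
    q=P.reshape(-1,3);m=(np.linalg.norm(q[:,:2]-np_,axis=1)<105)&(q[:,2]>2.8)&(q[:,2]<40)
    m2=m&(q[:,0]<np_[0]+70);r=cv2.minAreaRect(q[m2][:,:2].astype(np.float32));print("nest",r)
    z=at_z(c,np.array(cr)/1.5,5,st);y=z[0]+z[1]-z[2]-z[3];x=z[1]+z[2]-z[0]-z[3]
    print("corners",z.round(1).tolist(),"ctr",z.mean(0).round(1),[np.linalg.norm(z[i]-z[i-1]).round(1) for i in range(4)],"yaw",np.degrees(np.arctan2(y[1],y[0]))-90,np.degrees(np.arctan2(x[1],x[0])))
    # table check
    tb=P.reshape(-1,3);tb=tb[(abs(tb[:,2])<8)&(abs(tb[:,0]-490)<25)];print("table z",np.median(tb[:,2]))
E
```

```text
green 3835 tilt 35.07 az 15.5 [-0.2 -7.1] [127.9  42.7] 89.48 top [569.4 179.4  70.3] under [579.9 182.3  54.8]
nest ((413.4021301269531, 110.99543762207031), (103.01166534423828, 167.0677947998047), 11.405105590820312)
corners [[364.7, 179.7, 5.0], [450.6, 195.3, 5.0], [479.8, 38.9, 5.0], [394.4, 21.0, 5.0]] ctr [422.4 108.7   5. ] [np.float64(161.4), np.float64(87.3), np.float64(159.2), np.float64(87.2)] yaw 10.600890120693535 11.042670328968075
table z 0.4720599440086062
red 4221 tilt 34.65 az 11.37 [-0.9 -4.1] [128.5  43.8] 89.22 top [523.8 381.9  70.1] under [534.4 384.   54.5]
nest ((370.78839111328125, 334.8327941894531), (163.74688720703125, 153.41738891601562), 89.91484069824219)
corners [[350.5, 410.6, 5.0], [436.2, 418.7, 5.0], [448.2, 259.3, 5.0], [362.5, 252.2, 5.0]] ctr [399.3 335.2   5. ] [np.float64(158.8), np.float64(86.1), np.float64(159.8), np.float64(86.0)] yaw 4.337027605406391 5.06367159242286
table z 0.5659864124554019
```

```bash
python3 - <<'E'
import pickle
from h import *
c=pickle.load(open("cam0.pkl","rb"))["top"]
views=[("top",c,None)]+[("w"+w,*reversed(pickle.load(open(f"w{w}.pkl","rb")))) for w in "AB"]
nests=[(399.3,335.2,4.7),(422,108.5,11)]
out=[]
for nm,c,st in views:
    S=6 if nm=="top" else 3
    im=cv2.resize(c["image"],None,fx=S,fy=S,interpolation=cv2.INTER_CUBIC)
    for x,y,a in nests:
        e=az(a);f=az(a+90)
        for hx,hy,z,col in [(43,80,5,(255,255,0))]:
            Q=np.array([[x,y,z]+sx*hx*e+sy*hy*f for sx,sy in[(1,1),(1,-1),(-1,-1),(-1,1)]])
            cv2.polylines(im,[((project(c,Q,st)+.5)*S).astype(int)],True,col,1)
    k=dict(top=(210,375,210,275),wA=(150,290,130,270),wB=(150,290,150,290))[nm]
    cr=im[k[2]*S:k[3]*S,k[0]*S:k[1]*S]
    cv2.imwrite(f"pics/ov_{nm}.png",cr if cr.shape[1]<=800 else cv2.resize(cr,(800,int(cr.shape[0]*800/cr.shape[1]))))
a,b=cv2.imread("pics/ov_wA.png"),cv2.imread("pics/ov_wB.png");print(a.shape,b.shape)
cv2.imwrite("pics/ov_w.png",cv2.resize(np.hstack([a,b]),(800,400)))
E
```

```text
(420, 420, 3) (420, 420, 3)
```

View pics/ov_top.png

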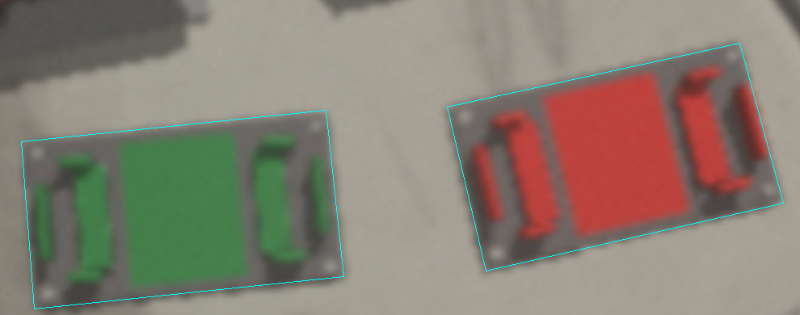

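View pics/ov_w.png

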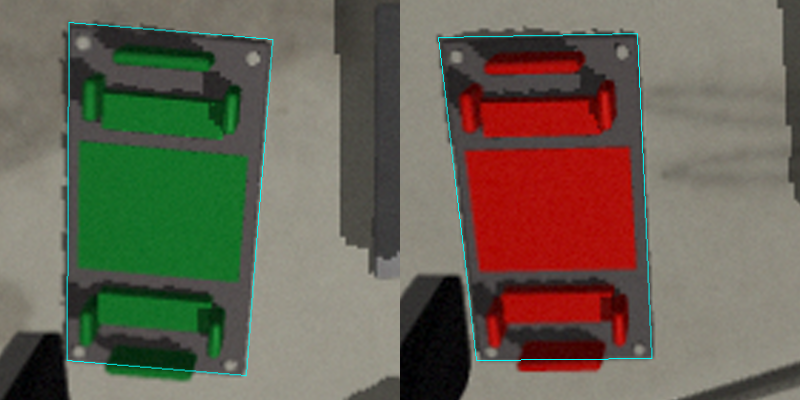

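```bash
cat > act.py <<'E'
from rig import bot
from h import *
G=dict(green=((580.2,182.5,54.9),15.4),red=((534.8,384.0,54.7),11.5))
N=dict(green=((399.0,334.7,13),4.7),red=((421.7,108.4,13),11.1))
def fr(a,t=35):
    t=np.radians(t);e=az(a);n=-np.sin(t)*e+[0,0,np.cos(t)];ex=np.cos(t)*e+[0,0,np.sin(t)]
    return n,tool(ex,-n)
def s(tag):
    st=bot.read_state();print(tag,round(st["clock"],2),st["ee_pos"].round(1),"F",st["ft_force"].round(1),"w",round(st["grip_width"],1),flush=True);return st
def pick(k):
    u,a=G[k];u=np.array(u);n,q=fr(a)
    bot.move_gripper(70)
    bot.move_to(list(u+n*130),list(q));s("appr")
    r=bot.servo_line(list(u+n*16),speed=90,until_force=12);s(f"down hit={r}")
    if r: return
    bot.move_gripper(30,60);s(f"grip tip {bot.tip_reach}")
    bot.servo_line(list(u+n*110),speed=90);s("lift")
E
python3 - <<'E'
from act import *
import cv2
pick("green")
c=bot.read_camera("wrist");cv2.imwrite("pics/g1.png",c["image"])
c=bot.read_camera("scene");cv2.imwrite("pics/g1s.png",cv2.resize(c["image"][100:280,150:400],None,fx=3,fy=3))
E
```

```text
appr 5.67 [508.9 163.3 162.1] F [-0.6 -0.3  0.2] w 69.9
down hit=False 7.09 [571.4 180.1  68.5] F [-0.8 -0.1 -0.3] w 70.2
grip tip 19.0 7.46 [571.3 180.   68.6] F [-7.6 -1.9  7.6] w 44.0
lift 8.65 [519.4 165.7 144.6] F [ 0.7 -0.5 -1.3] w 44.0
```

View pics/g1.png

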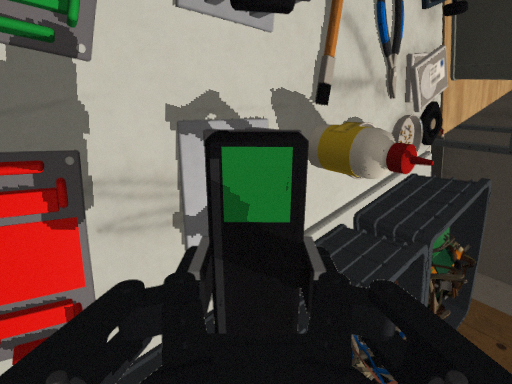

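View pics/g1s.png

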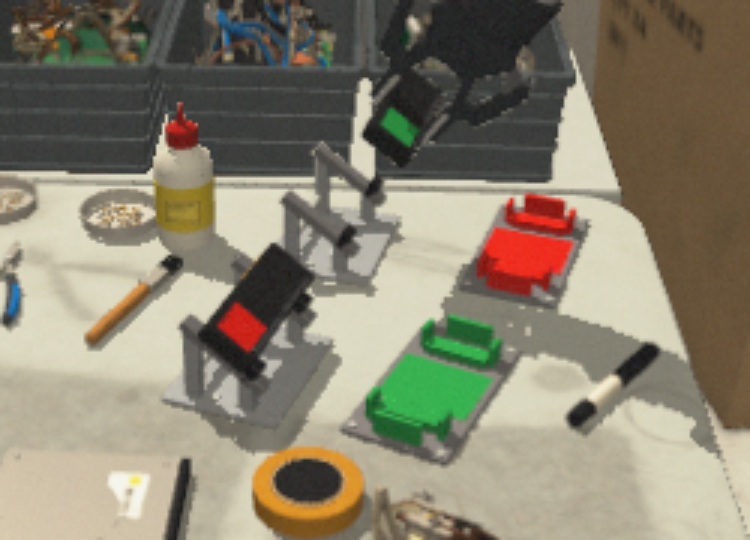

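```bash
python3 - <<'E'
from act import *
import pickle
st=s("now");c=bot.read_camera("wrist");pickle.dump((st,c),open("wg.pkl","wb"))
M=c["mount"]
im=c["image"];cv2.imwrite("pics/g1c.png",cv2.resize(im[115:260,190:330],None,fx=4,fy=4,interpolation=cv2.INTER_CUBIC))
h,w=c["depth"].shape
uv=np.stack(np.meshgrid(np.arange(w),np.arange(h)),-1).reshape(-1,2)
P=(rays(c,uv)*c["depth"].reshape(-1,1))@M[:3,:3].T+M[:3,3];P=P.reshape(h,w,3)
for u,v in [(256,140),(256,180),(256,225),(225,180),(290,180)]: print(u,v,P[v,u].round(1))
q=P[125:240,195:320].reshape(-1,3);q=q[(abs(q[:,1]-np.median(P[150:215,225:290,1]))<4)]
print("x",np.percentile(q[:,0],[.5,99.5]).round(1),"z max",np.percentile(q[:,2],[98,99,99.5,100]).round(1),"fit y slope",np.linalg.lstsq(np.c_[q[:,[0,2]],np.ones(len(q))],q[:,1],rcond=None)[0].round(3))
g=(im[...,1]>70)&(im[...,2]<60)&(np.arange(h)[:,None]>120)&(np.arange(h)[:,None]<250)&(np.arange(w)>200)&(np.arange(w)<310)
print("sticker ctr tool",P[g].mean(0).round(1),np.percentile(P[g][:,2],[1,99]).round(1), "expect z 43, 26..60")
E
```

```text
now 8.75 [519.4 165.7 144.5] F [ 0.1 -1.4 -1.3] w 43.9
256 140 [-0.6 -1.7 61.4]
256 180 [-0.6 -2.5 44.2]
256 225 [-0.7 -2.3 22.9]
225 180 [-14.2  -2.1  44.1]
290 180 [14.1 -2.8 44.3]
x [-22.9  21.4] z max [62.9 63.3 63.7 64.1] fit y slope [ 2.000e-03  1.100e-02 -2.869e+00]
sticker ctr tool [-0.3 -3.5 42.8] [25.4 58.6] expect z 43, 26..60
```

View pics/g1c.png

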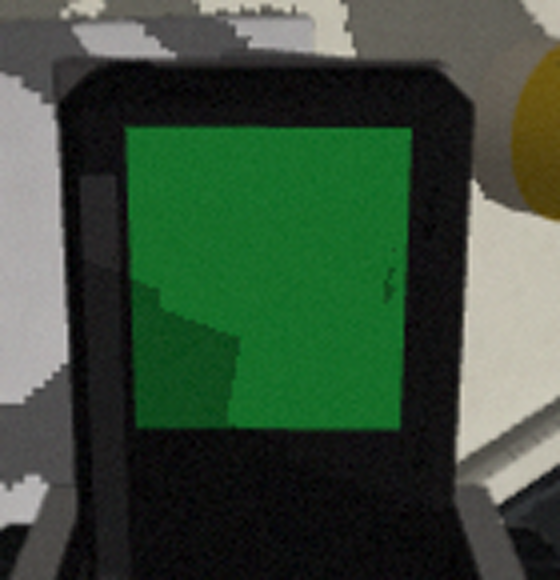

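```bash
cat >> act.py <<'E'
def over(k,h=110):
    u,a=N[k];n,q=fr(a,0);bot.move_to([u[0],u[1],u[2]+16+h],list(q));bot.dwell(.2);s("over")
def place(k,dz=0.):
    u,a=N[k]
    r=bot.servo_line([u[0],u[1],u[2]+16+22],speed=90,until_force=15);s(f"pre {r}")
    if r:return
    r=bot.servo_line([u[0],u[1],u[2]+16-2],speed=25,until_force=6);return s(f"seat {r}")
E
python3 - <<'E'
from act import *
over("green")
c=bot.read_camera("top");cv2.imwrite("pics/g2.png",cv2.resize(c["image"][200:300,190:390],None,fx=4,fy=4,interpolation=cv2.INTER_CUBIC))
place("green")
c=bot.read_camera("top");cv2.imwrite("pics/g3.png",cv2.resize(c["image"][200:300,190:390],None,fx=4,fy=4,interpolation=cv2.INTER_CUBIC))
c=bot.read_camera("wrist");cv2.imwrite("pics/g3w.png",c["image"])
c=bot.read_camera("scene");cv2.imwrite("pics/g3s.png",cv2.resize(c["image"][150:280,220:400],None,fx=4,fy=4,interpolation=cv2.INTER_CUBIC))
E
```

```text
over 9.84 [399.5 333.8 138.9] F [ 0.8 -0.  -1.3] w 44.3
pre False 11.02 [399.3 334.9  51.5] F [-0.9 -0.3 -1.6] w 44.2
seat True 11.79 [398.9 334.6  30.2] F [-1.9 -0.9  7.4] w 43.8
```

View pics/g3w.png

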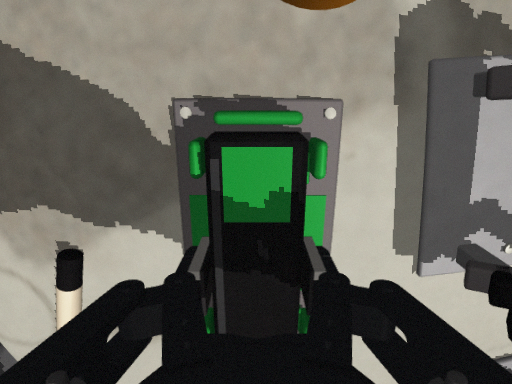

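View pics/g3s.png

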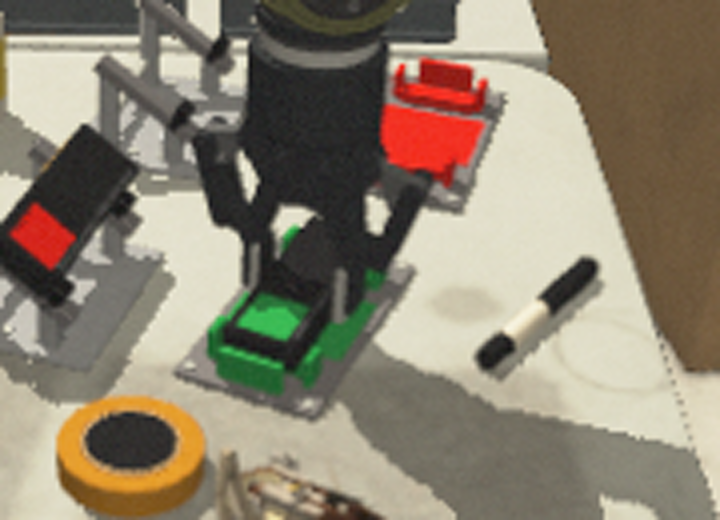

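```bash
python3 - <<'E'
from act import *
u,a=N["green"];p=bot.read_state()["ee_pos"]
r=bot.servo_line([p[0],p[1],p[2]-1.5],speed=10,until_force=15);st=s(f"press {r}")
c=bot.read_camera("wrist");P=cloud(c,st)
print("top z",P[150:215,225:290,2].mean(),"near z",P[150:170,225:290,2].mean(),P[200:215,225:290,2].mean(),"base z",np.median(P[98:108,195:320,2]),"table",np.median(P[60:90,200:320,2]))
for l,u_ in [("lugL",(196,155)),("lugR",(319,155)),("lugend",(258,118)),("packEnd",(256,136))]:print(l,P[u_[1],u_[0]].round(1))
E
```

```text
press True 12.15 [398.9 334.6  30.3] F [-1.6 -2.   6.6] w 44.2
top z 33.58069003448743 near z 33.55861864558099 33.73560659507975 base z 5.19083176796093 table 0.353111609164543
lugL [366.5 385.9  24.2]
lugR [422.3 390.4  23.6]
lugend [393.2 404.4  23.7]
packEnd [392.9 397.3  31.7]
```

```bash
python3 - <<'E'
from act import *
import pickle
bot.move_gripper(64);st=s("open")
p=st["ee_pos"]
bot.servo_line([p[0],p[1],p[2]+130],speed=120);bot.dwell(.2);st=s("up")
c=bot.read_camera("wrist");cv2.imwrite("pics/g4w.png",cv2.resize(c["image"],None,fx=1.5,fy=1.5));P=cloud(c,st);pickle.dump((st,c),open("w4.pkl","wb"))
c=bot.read_camera("top");cv2.imwrite("pics/g4.png",cv2.resize(c["image"][160:300,170:390],None,fx=3.5,fy=3.5,interpolation=cv2.INTER_CUBIC))
E
```

```text
open 12.53 [398.6 334.4  29.7] F [-0.  -0.1 -0.5] w 63.9
up 13.97 [398.5 334.3 159.2] F [-0.8  0.9  0.5] w 63.7
```

View pics/g4w.png

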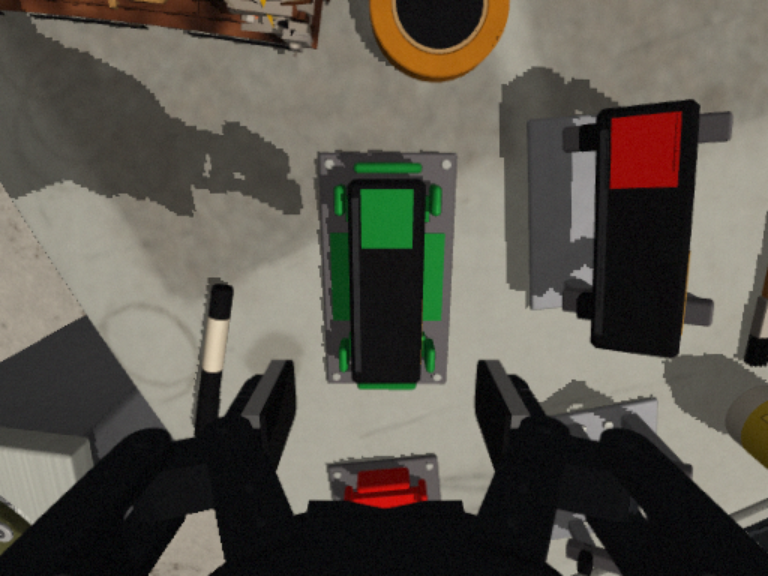

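Green pack seated between all lugs in the pass nest (pack at about 350–425, 180–383 in the picture). Next is the red one.

```bash
python3 - <<'E'
from act import *
pick("red")
st=s("now");c=bot.read_camera("wrist");M=c["mount"];im=c["image"];cv2.imwrite("pics/r1.png",im)
h,w=c["depth"].shape
uv=np.stack(np.meshgrid(np.arange(w),np.arange(h)),-1).reshape(-1,2)
P=((rays(c,uv)*c["depth"].reshape(-1,1))@M[:3,:3].T+M[:3,3]).reshape(h,w,3)
q=P[125:240,195:320].reshape(-1,3);q=q[(abs(q[:,1]-np.median(P[150:215,225:290,1]))<4)]
print("x",np.percentile(q[:,0],[.5,99.5]).round(1),"z max",np.percentile(q[:,2],[98,99,99.5,100]).round(1),"fit y",np.linalg.lstsq(np.c_[q[:,[0,2]],np.ones(len(q))],q[:,1],rcond=None)[0].round(3))
g=(im[...,2]>70)&(im[...,1]<60)&(np.arange(h)[:,None]>120)&(np.arange(h)[:,None]<250)&(np.arange(w)>210)&(np.arange(w)<305)
print("sticker",P[g].mean(0).round(1),np.percentile(P[g][:,2],[1,99]).round(1))
E
```

```text
appr 14.93 [461.7 368.8 161.3] F [0.5 0.2 0.2] w 70.2
down hit=False 16.35 [525.8 382.3  68.3] F [ 0.9 -0.6  0.8] w 70.1
grip tip 19.0 16.72 [525.7 382.3  68.5] F [-5.7 -2.2  6.2] w 44.3
lift 17.91 [473.  371.3 144.3] F [-0.1  0.1 -1.6] w 44.0
now 17.91 [473.  371.3 144.3] F [-0.1  0.1 -1.6] w 44.0
x [-22.7  21.6] z max [64.5 64.9 65.3 65.7] fit y [ 0.003  0.011 -2.836]
sticker [-0.2 -3.6 44.3] [26.8 60.6]
```

View pics/r1.png

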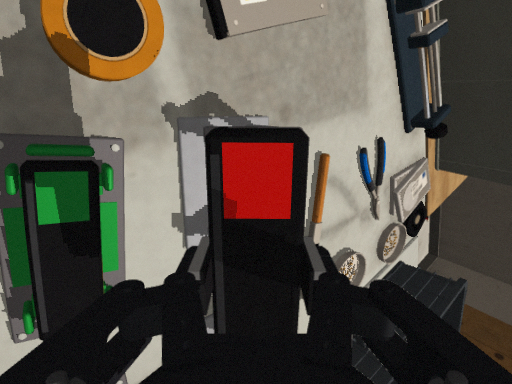

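```bash
sed -i 's/red=((421.7,108.4,13),11.1))/red=((421.9,107.4,13),11.1))/' act.py; python3 - <<'E'
from act import *
over("red")
place("red")
st=s("now");c=bot.read_camera("wrist");cv2.imwrite("pics/r3w.png",cv2.resize(c["image"],None,fx=1.5,fy=1.5));P=cloud(c,st)
print("top z",P[150:170,225:290,2].mean(),P[200:215,225:290,2].mean())
E
```

```text
over 19.21 [421.9 108.  138.8] F [ 0.4 -1.2 -0.9] w 43.7
pre False 20.33 [422.2 107.5  51.5] F [ 0.1 -0.  -2.1] w 44.0
seat True 21.12 [421.8 107.3  30.1] F [-1.4 -0.6  8.3] w 44.1
now 21.12 [421.8 107.3  30.1] F [-1.4 -0.6  8.3] w 44.1
top z 33.23478533069511 33.31674570064118
```

View pics/r3w.png

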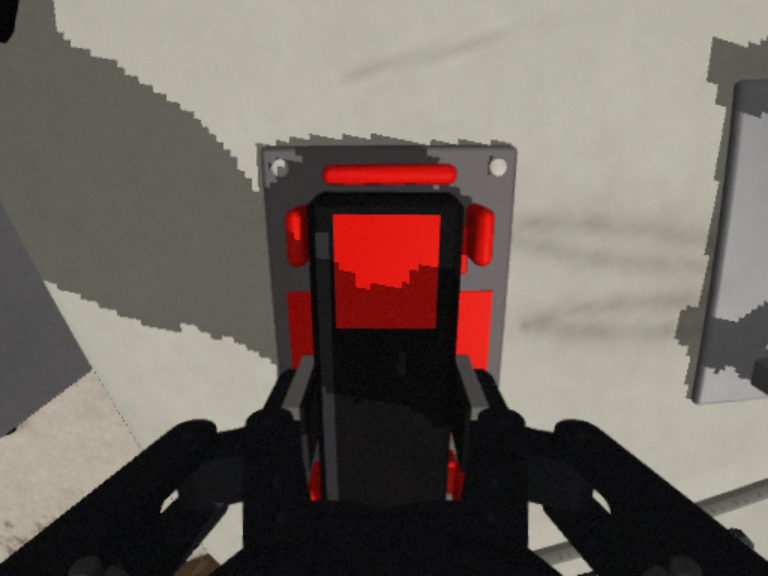

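Same contact height and top height as the green pack, and it sits between the lugs. I'll release it, retreat and check.

```bash
python3 - <<'E'
from act import *
bot.dwell(.2);bot.move_gripper(64);st=s("open");p=st["ee_pos"]
bot.servo_line([p[0],p[1],p[2]+150],speed=120);s("up")
u,a=N["red"];n,q=fr(a,0)
bot.move_to([420,290,300],list(q));bot.dwell(.4);st=s("view")
c=bot.read_camera("wrist");cv2.imwrite("pics/fw.png",cv2.resize(c["image"],None,fx=1.5,fy=1.5));P=cloud(c,st)
im=c["image"].astype(int)
for nm,ctr,col,a in [("green",(399,334.7),1,4.7),("red",(421.7,108.4),2,11.1)]:
    m=(np.linalg.norm(P[...,:2]-ctr,axis=2)<75)&(P[...,2]>28.5)&(P[...,2]<45)
    q_=P[m];r=cv2.minAreaRect(q_[:,:2].astype(np.float32));pl=np.linalg.lstsq(np.c_[q_[:,:2]-q_[:,:2].mean(0),np.ones(len(q_))],q_[:,2],rcond=None)[0]
    print(nm,r,"plane",pl.round(3),m.sum())
c=bot.read_camera("scene");cv2.imwrite("pics/fs.png",cv2.resize(c["image"],None,fx=1.5,fy=1.5))
E
```

```text
open 21.7 [421.4 107.3  29.6] F [ 0.6 -0.1  0.1] w 64.1
up 23.1 [421.1 107.2 179. ] F [-0.1 -0.1  0.1] w 63.9
view 24.38 [420.2 289.6 299.8] F [ 0.4 -0.1  0.1] w 64.4
green ((398.13055419921875, 333.36724853515625), (45.387916564941406, 130.41354370117188), 4.5389838218688965) plane [-2.0000e-03  3.0000e-03  3.2102e+01] 3281
red ((420.12652587890625, 108.14204406738281), (44.70139694213867, 129.00680541992188), 10.536199569702148) plane [-8.0000e-03  2.0000e-03  3.2091e+01] 2059
```

View pics/fw.png

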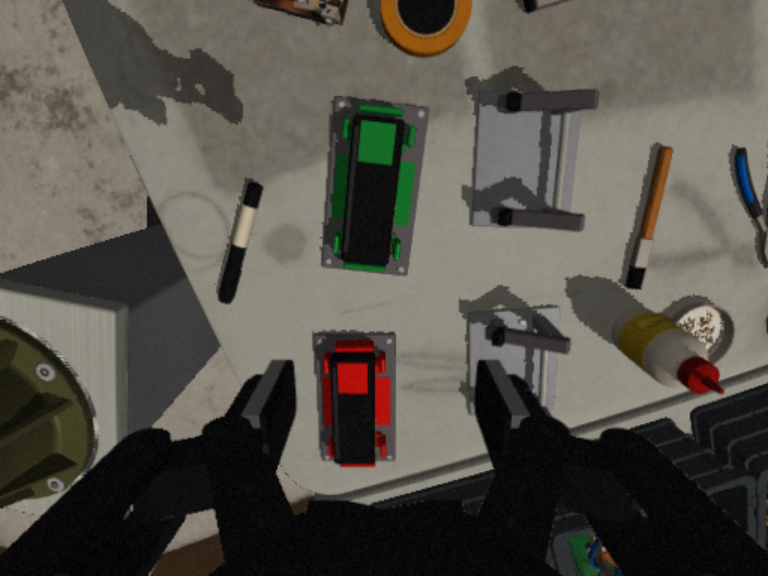

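View pics/fs.png

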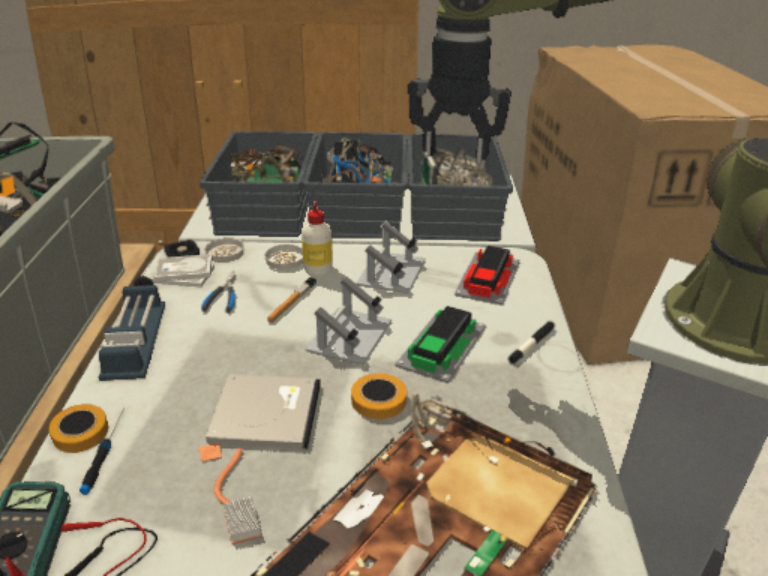

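Both packs lie flat: their tops measure 32.1 mm against the 32 mm expected, and each is inside its lugs with the sticker up. The bystanders are where they were and the arm is clear.

```bash
python3 - <<'E'
from rig import bot
bot.finish_job()
E
```

```text
the job is handed in; nothing more can be done
```

Both packs are seated, and the job was handed in at about 24.4 s on the robot's clock. I gripped each pack square to its top face and lowered it until light contact (6 N stop). I placed the green-sticker pack in the pass nest first, then the red-sticker pack in the reject nest.

**Final checks:**
- **Seating:** both pack tops measured 32.1 mm high against 32 mm expected, level to within 0.5°. Each lies between its lugs with the sticker up.
- **Position:** centres are within about 2 mm of my nest estimates, which is about the calibration error, and yaw is within 0.6°.
- **Bystanders:** the tape, bottle, dish, brush and pen look unmoved in the last pictures.
- **Arm:** it was clear of everything at about z = 300 mm with the gripper empty.

**Small disagreements:**
- The force stop tripped about 1 mm above the nominal seat height for both packs. Close-up depth on the pack tops read 33.2–33.6 mm. The later view read 32.1 mm, so I put both down to calibration.
- An extra press on the green pack stopped at once with no further travel, which fits it already resting on the bars.

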